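# Check the end float of the gear shaft

## Task

Check the end float of the shaft that carries the toothed gear: by its round end hub, push it fully in (away from the hub end, towards its bearings) until it stops, then pull it fully back out until it stops, and let go, leaving it fully out. Leave the other shaft, the one with the smooth grooved pulley, alone.

Things in the scene. Friction and masses are not known exactly. Their poses are not given: they have to be found in the camera images.
- gear_unit: Fixed stand of the gear shaft: dark base plate 124 x 70 x 10 mm, two grey bearing blocks (46 mm wide, tops at 73 mm, centres 35 mm either side of the origin along x), between them a toothed steel gear, 61 mm diameter, 20 mm wide. Origin: centre of the base's underside. x is parallel to the shaft, from the hub end to the plain end; z up. Shaft axis 50 mm above the origin.
- gear_shaft (a joint): How far the gear shaft is drawn out, m: 0 = fully in (gear at the bearing farther from the hub), 0.036 = fully out (gear at the bearing nearer the hub); grows as the hub moves along the stand's -x. Hard stops at both ends, no spring: it stays where left. Sliding takes about 2.5 N plus 12 N per m/s. It does not turn.
- gear_shaft_hub (a point): Centre of the gear shaft's end hub: plain dark steel drum, 34 mm diameter, 28 mm long, axis level along the shaft, 50 mm above the surface, overhanging the base plate with free space below and either side. It lies 84 mm from the stand's origin along the stand's -x when fully in, 120 mm when fully out.
- pulley_shaft_hub (a point): Centre of the same kind of hub on the other stand, whose shaft carries a smooth pulley (60 mm diameter, 20 mm wide, one wide groove) instead of a gear. Not to be moved.

How it is judged:
By the outcome, as a careful person would: the job done as asked, in the order asked, and still so for the second after the job is handed in, with the robot touching nothing.
It also fails if it takes over 29 s, if anything falls off the work surface, if the arm or the gripper's body presses on something with over 40 N, if the wrist force passes 120 N, or if a joint passes its speed limit or range.

## Robot

A 7-joint arm with a two-finger parallel gripper is mounted at the origin on a cart in front of the work surface, level with it; the furniture and walls round the work are solid. World frame = base frame: x ahead of the robot, y to its left, z up, the work surface at z = 0. Lengths are in m, angles in rad, forces in N, time in s.
With the tool pointing down it reaches from about 0.4 to 0.85 m from the base axis. Payload 6.9 kg.
Tool frame: the origin (TCP) lies at the very end of the fingers, on their centre line; the grasp point (between the pads) lies 19 mm behind it; z points along the fingers, y is the direction in which the jaws open and shut (so a half turn about z gives the same grasp; the last joint's range is limited). The gripper opens to 85 mm and grips with 20 to 120 N. Pads are 22 mm wide; open, the fingers measure 114 mm over their backs; the gripper's body (76 mm by 85 mm) begins 54 mm behind the grasp point. The pads swing forward as they close: fully open they stand 13 mm farther back than shut.
Start: joints at [1.22, 0.507, -0.238, 1.5, 0.126, 1.149, -0.155], TCP at [0.275, -0.561, 0.231] pointing down, gripper open.
Joint ranges: [-3.08, 3.08], [-0.24, 2.05], [-1.43, 1.35], [0, 2.5], [-1.52, 4.66], [0.17, 1.96], [-2.89, 2.89]. Speed limits (rad/s): [2.39, 2.39, 3.14, 3.14, 3.14, 3.14, 3.14].

## Interface

Orientations are given as a rotation vector (axis times angle).
In Python, from plant import * gives the robot as it stands.
- The arm moves only by the tool send_rows, never from a script. Its argument "steps" is a list of rows, each a list of 3 entries, a list of its own where there are three numbers: the opening, from 0 (shut) to 1 (fully open), then the shift along the tool's x, y, z in m, then the turn about the tool's z in rad. In form: [[gripper, [x, y, z], turn], ...]. A call has 1 to 20 rows; each row is the pose to reach, as a shift and turn from the pose measured when the call began, along the tool's axes at that moment; what a row does not reach only later rows make up. A row lasts 1/10 s, in which the tool goes at most 50 mm and 8.59 degrees, less where a joint would pass 70% of its speed; a pose out of reach is approached as far as the arm can. A call with a gripper value outside its range is refused whole. The fingers move at their own pace and stop on an object; "force" is the grip in N (left out, the last holds). Time passes only in rows, so rows that repeat a pose let the fingers close. It gives the time, the measured TCP pose, the force and the opening at its end, in the units of the state.
- observe(): the state, without advancing time (a new reading comes with each control period).
- snapshot(name): name is "side" or "top" or "wrist"; returns a dict with "color" (420x560x3 uint8, blue, green, red), "range_z" (420x560 float32, m along the optical axis (not along the pixel's ray), 0 where there is no reading), "vfov" (degrees; the focal length in pixels is half the picture's height over the tangent of half this angle, whatever the lens; pixels are square), "cx", "cy" (the principal point, pixels), "dist" ([k1, k2, p1, p2, k3] as OpenCV has them; the pictures are not rectified), "eye" and "rotation" of the camera in the world. Camera axes: x right, y down, z forward; pixel columns grow to the right and rows downward; lengths in m; the calibration is good to about 2 mm. A picture is of the moment at which its call begins.
- job_done(): hands the job in, once; it reports no verdict.
The state is a dict: "t": time; "joints": joint angles; "joint_velocities": joint speeds; "tau": joint torques, N m; "ee_pos": TCP position; "tcp_rot": TCP orientation; "wrist_force": force on the tool from outside, world axes, zero at the start; "wrist_torque": the same for the moment, N m; "finger_gap": finger opening in m.
Only numpy, scipy, OpenCV 4.12 (cv2) and the standard library are available. Lean on these libraries where they do the work, as an engineer would, in place of code of your own. Each camera call takes 0.05 s, during which the arm holds its last target.

## Working session

There is one attempt and no reset: what is moved stays moved. The work goes in short steps, Python scripts to look and compute and a tool call to move; the robot and the scene stay as the last step left them, time stands still between calls to the robot, and variables do not carry over. Pictures are saved under pics/ and viewed, and the job is handed in when it is done.

Besides the shell and the picture viewer there is one more tool, called as a command line: name --argument value ..., lists and objects as JSON in quotes. send_rows: Moves the arm, as the interface text tells. Its arguments: {"type":"object","properties":{"steps":{"type":"array","items":{"type":"array"}},"force":{"type":"number"}},"required":["steps"]}

```bash
mkdir -p pics; cat > h.py <<'E'
from plant import *
import numpy as np, cv2
def K(s):
    f=s["color"].shape[0]/2/np.tan(np.radians(s["vfov"])/2)
    return np.array([[f,0,s["cx"]],[0,f,s["cy"]],[0,0,1]])
def ray(s,uv):
    p=cv2.undistortPoints(np.array(uv,float).reshape(-1,1,2),K(s),np.array(s["dist"],float)).reshape(-1,2)
    return np.c_[p,np.ones(len(p))]
def onplane(s,uv,z):
    d=ray(s,uv)@np.array(s["rotation"]).T; e=np.array(s["eye"])
    return e+d*((z-e[2])/d[:,2])[:,None]
def depthpts(s,uv):
    r=ray(s,uv); uv=np.array(uv).astype(int); z=s["range_z"][uv[:,1],uv[:,0]]
    return (r*z[:,None])@np.array(s["rotation"]).T+np.array(s["eye"]),z
E
python3 - <<'E'
from h import *
import pickle
o=observe();print({k:np.round(v,3) for k,v in o.items()})
for n in("top","side","wrist"):
    s=snapshot(n);cv2.imwrite(f"pics/{n}0.png",s["color"]);pickle.dump(s,open(f"{n}0.pkl","wb"))
    print(n,s["vfov"],np.round(s["eye"],3),np.round(s["rotation"],2).tolist(),s["dist"])
E
```

```text
{'t': np.float64(0.0), 'joints': array([ 1.221,  0.508, -0.238,  1.501,  0.126,  1.149, -0.155]), 'joint_velocities': array([ 0.001,  0.   , -0.001, -0.001, -0.001, -0.001, -0.001]), 'tau': array([ 0.0000e+00, -6.2059e+01, -2.1860e+00, -2.4965e+01,  1.3000e-02,
        1.2000e-02,  0.0000e+00]), 'ee_pos': array([ 0.275, -0.561,  0.23 ]), 'tcp_rot': array([-3.059e+00, -7.090e-01,  1.000e-03]), 'wrist_force': array([-0.273, -0.006, -1.119]), 'wrist_torque': array([ 0.022,  0.008, -0.033]), 'finger_gap': np.float64(0.085)}
top 43.37946433328426 [ 0.506 -0.05   1.332] [-2.17, 2.2, -0.02] [-0.00636747  0.          0.          0.          0.        ]
side 53.443827040675856 [0.51  0.699 0.754] [-0.16, 2.85, -1.22] [-0.06935828  0.          0.          0.          0.        ]
wrist 59.606008737434614 [ 0.344 -0.528  0.375] [2.44, -1.52, -0.24] [-0.09106977  0.          0.          0.          0.        ]
```

```bash
sed -i 's/np.array(s\["rotation"\])/cv2.Rodrigues(np.array(s["rotation"],float))[0]/' h.py; cat h.py|tail -8
```

```text
p=cv2.undistortPoints(np.array(uv,float).reshape(-1,1,2),K(s),np.array(s["dist"],float)).reshape(-1,2)
    return np.c_[p,np.ones(len(p))]
def onplane(s,uv,z):
    d=ray(s,uv)@cv2.Rodrigues(np.array(s["rotation"],float))[0].T; e=np.array(s["eye"])
    return e+d*((z-e[2])/d[:,2])[:,None]
def depthpts(s,uv):
    r=ray(s,uv); uv=np.array(uv).astype(int); z=s["range_z"][uv[:,1],uv[:,0]]
    return (r*z[:,None])@cv2.Rodrigues(np.array(s["rotation"],float))[0].T+np.array(s["eye"]),z
```

View pics/top0.png

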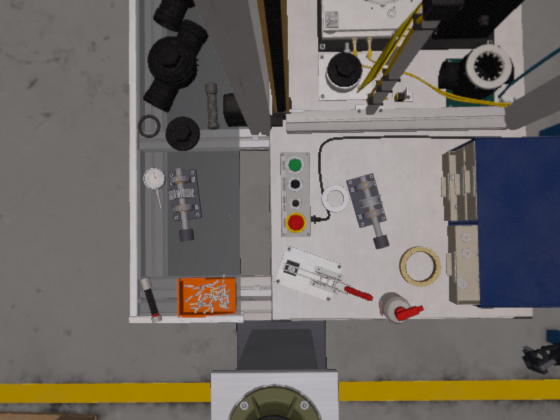

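View pics/side0.png

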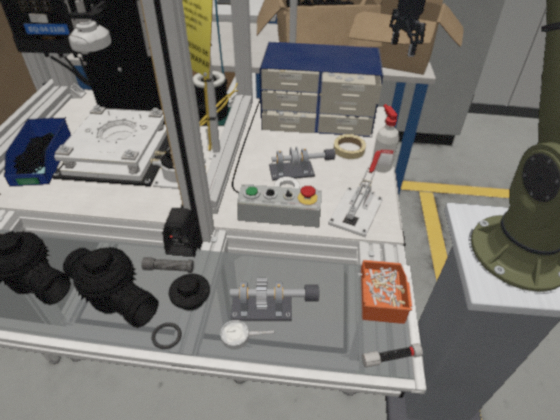

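View pics/wrist0.png

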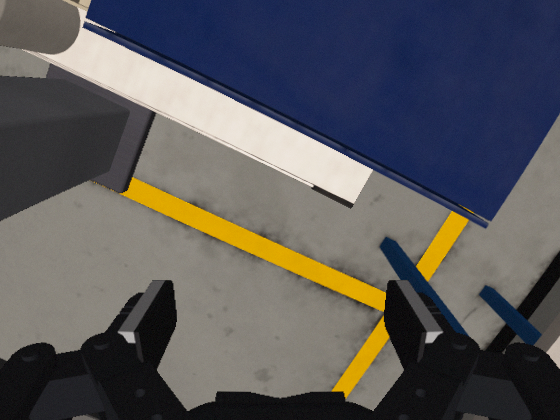

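```bash
python3 - <<'E'
import pickle,cv2,numpy as np
t=pickle.load(open("top0.pkl","rb"))["color"];s=pickle.load(open("side0.pkl","rb"))["color"]
r=lambda a:cv2.resize(a,(400,300),interpolation=cv2.INTER_CUBIC)
a=np.vstack([np.hstack([r(t[150:255,140:280]),r(t[150:255,300:440])]),np.hstack([r(s[260:335,220:320]),r(s[125:200,255:355])])])
cv2.imwrite("pics/z0.png",a)
E
```

```text
(no output)
```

View pics/z0.png

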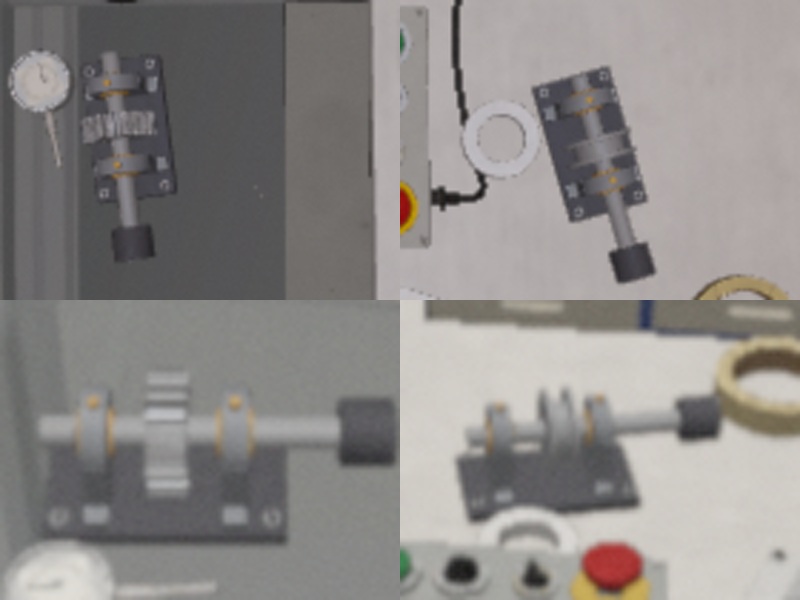

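```bash
python3 - <<'E'
from h import *
import pickle
t=pickle.load(open("top0.pkl","rb"));s=pickle.load(open("side0.pkl","rb"))
for n,c,pts in (("top",t,[(186,235),(180,172),(215,200),(225,250),(150,220),(135,220),(255,220),(255,140),(285,180),(300,280),(160,100),(205,295),(330,250),(270,60),(230,40),(183,207),(178,180)]),("side",s,[(312,292),(262,290),(320,320),(185,150),(190,60),(230,335)])):
    p,z=depthpts(c,pts)
    for a,b,q in zip(pts,p,z): print(n,a,np.round(b,3),round(float(q),3))
# dark hub mask in top
g=t["color"].max(2).astype(int)
sub=(g<75);m=np.zeros_like(sub);m[222:246,172:200]=sub[222:246,172:200]
n,l,st,ce=cv2.connectedComponentsWithStats(m.astype(np.uint8));print(st[1:],ce[1:])
i=1+st[1:,4].argmax();c=ce[i];print("hub",c,onplane(t,[c],0.05))
vu=np.argwhere(l==i)[:,::-1];p,z=depthpts(t,vu);ok=z>0;print(np.percentile(p[ok],[2,50,98],0))
m=np.zeros_like(sub);
g=s["color"].max(2).astype(int);m[280:306,300:325]=g[280:306,300:325]<75
n,l,st,ce=cv2.connectedComponentsWithStats(m.astype(np.uint8));i=1+st[1:,4].argmax();c=ce[i];print("hub side",st[i],c,onplane(s,[c],0.05))
vu=np.argwhere(l==i)[:,::-1];p,z=depthpts(s,vu);ok=z>0;print(np.percentile(p[ok],[2,50,98],0))
E
```

```text
top (186, 235) [0.494 0.205 0.064] 1.272
top (180, 172) [0.648 0.22  0.058] 1.285
top (215, 200) [ 0.581  0.144 -0.002] 1.34
top (225, 250) [0.454 0.12  0.002] 1.331
top (150, 220) [ 0.533  0.31  -0.   ] 1.341
top (135, 220) [ 0.534  0.35  -0.004] 1.346
top (255, 220) [ 0.545  0.106 -0.91 ] 2.245
top (255, 140) [ 0.733  0.04  -0.003] 1.345
top (285, 180) [ 0.623 -0.035  0.067] 1.269
top (300, 280) [ 0.378 -0.068  0.012] 1.313
top (160, 100) [0.823 0.266 0.07 ] 1.283
top (205, 295) [0.345 0.167 0.028] 1.301
top (330, 250) [ 0.451 -0.145 -0.   ] 1.326
top (270, 60) [ 0.793 -0.017  0.447] 0.898
top (230, 40) [0.753 0.027 0.656] 0.689
top (183, 207) [0.561 0.211 0.072] 1.267
top (178, 180) [0.627 0.222 0.073] 1.269
side (312, 292) [0.494 0.217 0.065] 0.82
side (262, 290) [0.591 0.232 0.077] 0.809
side (320, 320) [ 0.472  0.238 -0.001] 0.849
side (185, 150) [0.767 0.051 0.265] 0.823
side (190, 60) [0.746 0.008 0.434] 0.737
side (230, 335) [0.645 0.302 0.017] 0.803
[[188 222   1   1   1]
 [179 228  16  14 162]] [[188.         222.        ]
 [186.25925926 234.47530864]]
hub [186.25925926 234.47530864] [[0.49531548 0.20769197 0.05      ]]
[[ 0.48012337  0.19099194 -0.00153574]
 [ 0.49632162  0.20489046  0.06222962]
 [ 0.51060201  0.22931578  0.06995504]]
hub side [305 296  13   5  57] [310.9122807  298.19298246] [[0.49508109 0.22126852 0.05      ]]
[[0.48302631 0.2210096  0.04704068]
 [0.49522758 0.22378415 0.05339948]
 [0.50681335 0.22635095 0.0600815 ]]
```

```bash
python3 - <<'E'
from h import *
import pickle
from scipy.spatial.transform import Rotation as R
t=pickle.load(open("top0.pkl","rb"))
vv,uu=np.mgrid[0:420,0:560];uv=np.c_[uu.ravel(),vv.ravel()]
p,z=depthpts(t,uv);p=p[z>0]
# base plate
b=p[(abs(p[:,2]-.010)<.006)&(p[:,0]>.51)&(p[:,0]<.7)&(p[:,1]>.15)&(p[:,1]<.265)]
print("base",len(b),cv2.minAreaRect((b[:,:2]*1000).astype(np.float32)))
a=p[(p[:,2]>.035)&(p[:,0]>.46)&(p[:,0]<.7)&(p[:,1]>.15)&(p[:,1]<.265)]
print("all high",len(a),cv2.minAreaRect((a[:,:2]*1000).astype(np.float32)))
w=p[(p[:,2]>.06)&(p[:,2]<.09)&(p[:,0]>.515)&(p[:,0]<.66)&(p[:,1]>.15)&(p[:,1]<.265)]
h=p[(p[:,2]>.045)&(p[:,2]<.08)&(p[:,0]>.47)&(p[:,0]<.512)&(p[:,1]>.15)&(p[:,1]<.265)]
print("hub",len(h),h.min(0),h.max(0),h.mean(0))
for lo in np.arange(.47,.69,.01):
    k=a[(a[:,0]>lo)&(a[:,0]<lo+.01)]
    if len(k):print(round(lo,2),len(k),np.round([k[:,1].min(),k[:,1].mean(),k[:,1].max(),k[:,2].max()],3))
# obstacles for transfer
for x0 in np.arange(.2,.9,.1):
    print(round(x0,1),[round(float(np.max(p[(p[:,0]>x0)&(p[:,0]<x0+.1)&(p[:,1]>y0)&(p[:,1]<y0+.1),2],initial=-1)),2) for y0 in np.arange(-.7,.4,.1)])
o=observe();M=R.from_rotvec(o["tcp_rot"]).as_matrix();print(np.round(M,3))
E
```

```text
base 730 ((604.8409423828125, 207.91673278808594), (114.71161651611328, 187.8041534423828), 89.48657989501953)
all high 918 ((569.2244262695312, 215.8901824951172), (177.9228057861328, 60.563961029052734), 7.327886581420898)
hub 172 [0.47978693 0.19022606 0.04588918] [0.51118132 0.22528424 0.07274667] [0.49567937 0.20584566 0.06248523]
0.47 2 [0.218 0.22  0.222 0.065]
0.48 53 [0.19  0.205 0.222 0.071]
0.49 59 [0.191 0.206 0.225 0.073]
0.5 52 [0.192 0.206 0.224 0.07 ]
0.51 27 [0.202 0.209 0.217 0.061]
0.52 25 [0.204 0.21  0.217 0.064]
0.53 27 [0.204 0.211 0.22  0.063]
0.54 29 [0.205 0.212 0.22  0.063]
0.55 72 [0.192 0.214 0.236 0.082]
0.56 69 [0.192 0.209 0.235 0.078]
0.57 28 [0.209 0.216 0.225 0.064]
0.58 89 [0.189 0.22  0.248 0.084]
0.59 106 [0.189 0.216 0.25  0.084]
0.6 57 [0.191 0.211 0.246 0.083]
0.61 28 [0.214 0.221 0.229 0.062]
0.62 85 [0.2   0.222 0.245 0.079]
0.63 62 [0.2   0.218 0.244 0.082]
0.64 25 [0.213 0.224 0.231 0.062]
0.65 23 [0.218 0.225 0.234 0.061]
0.2 [0.01, 0.37, 0.35, 0.13, 0.13, 0.01, 0.01, 0.01, 0.06, 0.06, 0.02]
0.3 [0.22, 0.22, 0.22, 0.21, 0.19, 0.09, 0.05, 0.04, 0.06, 0.06, 0.03]
0.4 [0.22, 0.22, 0.22, 0.21, 0.07, 0.02, 0.07, 0.01, 0.07, 0.07, 0.01]
0.5 [0.22, 0.22, 0.22, 0.21, 0.09, 0.04, 0.1, 0.01, 0.08, 0.08, 0.01]
0.6 [0.22, 0.22, 0.22, 0.01, 0.08, 0.02, 0.08, 0.01, 0.07, 0.08, 0.03]
0.7 [0.25, 0.32, 0.1, 0.06, 0.7, 0.53, 0.75, 0.79, 0.11, 0.07, 0.02]
0.8 [0.02, 0.34, 0.15, 0.1, 0.65, 0.31, 0.6, 0.11, 0.11, 0.14, 0.07]
[[ 0.898  0.44  -0.001]
 [ 0.44  -0.898  0.001]
 [-0.    -0.001 -1.   ]]
```

send_rows --steps '[[1, [0, 0, -0.045], 0], [1, [0, 0, -0.09], 0], [1, [0.03, -0.023, -0.13], 0], [1, [0.065, -0.05, -0.13], 0], [1, [0.1, -0.078, -0.13], 0.02], [1, [0.135, -0.105, -0.13], 0.04], [1, [0.17, -0.133, -0.13], 0.06], [1, [0.205, -0.16, -0.13], 0.08], [1, [0.24, -0.188, -0.13], 0.1], [1, [0.275, -0.215, -0.13], 0.12], [1, [0.31, -0.245, -0.13], 0.14], [1, [0.335, -0.28, -0.13], 0.16], [1, [0.36, -0.32, -0.13], 0.18], [1, [0.385, -0.355, -0.13], 0.2], [1, [0.41, -0.395, -0.13], 0.22], [1, [0.435, -0.43, -0.13], 0.24], [1, [0.46, -0.47, -0.13], 0.27], [1, [0.485, -0.51, -0.13], 0.3], [1, [0.51, -0.55, -0.11], 0.32], [1, [0.536, -0.593, -0.08], 0.34]]' --force 40

```text
t: 2.15
ee_pos: [0.4948, 0.2015, 0.3167]
tcp_rot: [-3.134, -0.181, -0.003]
wrist_force: [0.3, 0.3, -0.1]
finger_gap: 0.0851
```

```bash
python3 - <<'E'
from h import *
import pickle
from scipy.spatial.transform import Rotation as R
o=observe();M=R.from_rotvec(o["tcp_rot"]).as_matrix();print(np.round(M,3),np.round(o["ee_pos"],4),np.degrees(np.arctan2(M[1,0],M[0,0])),o["joints"].round(2))
s=snapshot("wrist");cv2.imwrite("pics/w1.png",s["color"]);pickle.dump(s,open("w1.pkl","wb"))
vv,uu=np.mgrid[0:420,0:560];uv=np.c_[uu.ravel(),vv.ravel()]
p,z=depthpts(s,uv);p=p[z>0]
a=p[(p[:,2]>.04)&(p[:,2]<.1)&(p[:,0]>.46)&(p[:,0]<.7)&(p[:,1]>.15)&(p[:,1]<.265)]
L=[]
for lo in np.arange(.47,.69,.01):
    k=a[(a[:,0]>lo)&(a[:,0]<lo+.01)]
    if len(k):print(round(lo,2),len(k),np.round([k[:,1].min(),k[:,1].mean(),k[:,1].max(),k[:,2].max()],4))
h=a[(a[:,0]<.515)&(a[:,2]>.062)];print(len(h),np.percentile(h,[1,50,99],0).round(4))
E
```

```text
[[ 0.993  0.115  0.002]
 [ 0.115 -0.993  0.002]
 [ 0.002 -0.002 -1.   ]] [0.4948 0.2015 0.3167] 6.5922990328520115 [-0.03  0.33 -0.58  1.59  0.19  1.27 -2.09]
0.48 213 [0.1875 0.2055 0.2209 0.0695]
0.49 268 [0.1882 0.2047 0.2218 0.0703]
0.5 298 [0.1895 0.2064 0.2226 0.0698]
0.51 159 [0.1906 0.2051 0.2151 0.0659]
0.52 130 [0.2008 0.2085 0.2161 0.0614]
0.53 133 [0.2019 0.2095 0.2172 0.0609]
0.54 133 [0.2032 0.2109 0.2195 0.0607]
0.55 299 [0.19   0.2143 0.2346 0.0798]
0.56 385 [0.1905 0.2113 0.2353 0.0801]
0.57 161 [0.1928 0.2134 0.2227 0.0652]
0.58 398 [0.1855 0.22   0.2455 0.0845]
0.59 609 [0.1857 0.2163 0.2465 0.0842]
0.6 355 [0.187  0.2117 0.2467 0.0841]
0.61 144 [0.2113 0.2186 0.2259 0.0615]
0.62 477 [0.1976 0.2214 0.2424 0.0798]
0.63 355 [0.1982 0.2181 0.2429 0.0796]
0.64 153 [0.2016 0.2224 0.2303 0.0657]
0.65 133 [0.216  0.2234 0.2311 0.0613]
613 [[0.4816 0.1918 0.0621]
 [0.4962 0.2052 0.0668]
 [0.51   0.2189 0.0696]]
```

View pics/w1.png

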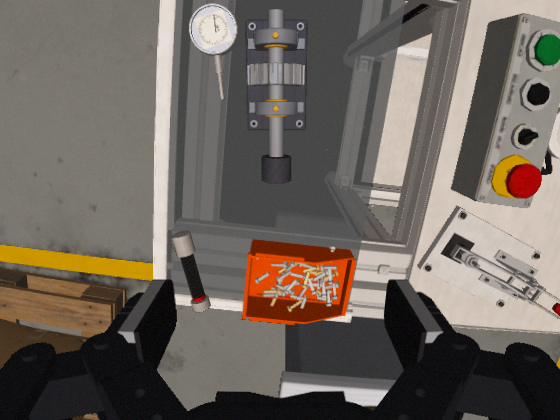

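send_rows --steps '[[1, [0.001, -0.004, 0.045], 0], [1, [0.001, -0.004, 0.09], 0], [1, [0.001, -0.004, 0.135], 0], [1, [0.001, -0.004, 0.18], 0], [1, [0.001, -0.004, 0.225], 0], [1, [0.001, -0.004, 0.255], 0], [1, [0.001, -0.004, 0.275], 0], [1, [0.001, -0.004, 0.284], 0], [1, [0.001, -0.004, 0.284], 0], [1, [0.001, -0.004, 0.284], 0]]'

```text
t: 3.2
ee_pos: [0.4914, 0.2147, 0.0287]
tcp_rot: [-3.129, -0.192, 0.006]
wrist_force: [0.5, -0.1, 1.3]
finger_gap: 0.0854
```

```bash
python3 - <<'E'
from h import *
s=snapshot("side");cv2.imwrite("pics/s2.png",cv2.resize(s["color"][180:400,180:420],None,fx=2.5,fy=2.5))
s=snapshot("wrist");cv2.imwrite("pics/w2.png",s["color"])
o=observe();print(o["ee_pos"],o["wrist_force"],o["finger_gap"])
E
```

```text
[0.49165109 0.21471131 0.02918028] [ 0.59080137  0.19145069 -0.23722224] 0.08560193837864001
```

View pics/s2.png

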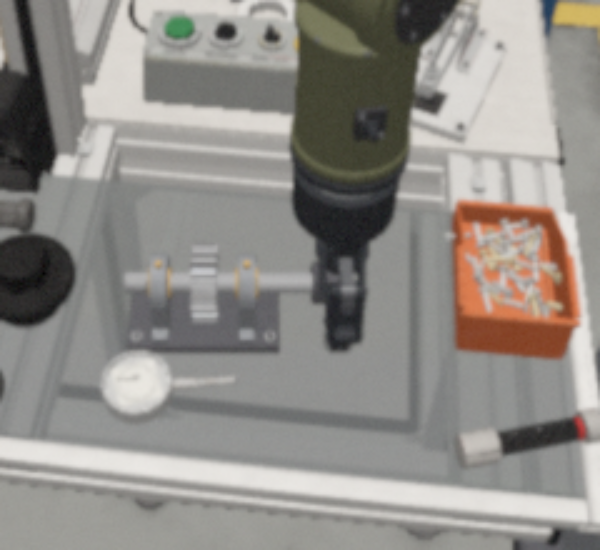

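View pics/w2.png

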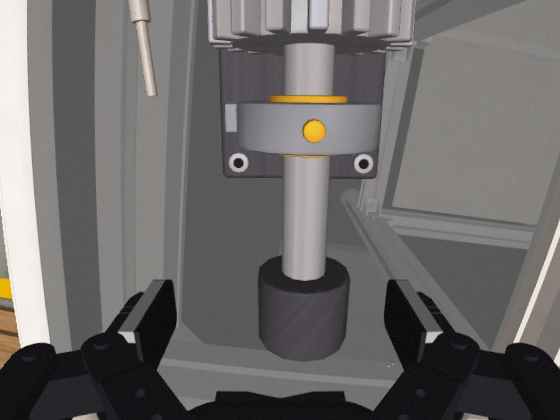

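send_rows --steps '[[1, [0.003, 0.01, -0.002], 0.008], [1, [0.003, 0.01, -0.002], 0.008], [1, [0.003, 0.01, -0.002], 0.008]]'

```text
t: 3.6
ee_pos: [0.4965, 0.2045, 0.0317]
tcp_rot: [-3.13, -0.177, 0.003]
wrist_force: [-0.7, 0.0, -0.7]
finger_gap: 0.0856
```

```bash
python3 - <<'E'
from h import *
s=snapshot("wrist");cv2.imwrite("pics/w3.png",s["color"])
o=observe();print(o["ee_pos"],o["wrist_force"],o["tcp_rot"])
vv,uu=np.mgrid[0:420,0:560];uv=np.c_[uu.ravel(),vv.ravel()]
p,z=depthpts(s,uv);m=(z>0)&(uv[:,0]>240)&(uv[:,0]<380)&(p[:,2]>.06)&(p[:,2]<.08)&(p[:,0]<.53)
p=p[m];print(len(p),np.percentile(p,[1,50,99],0).round(4))
E
```

```text
[0.49616221 0.20485697 0.03153327] [ 0.31955852 -0.07056913  1.0654911 ] [-3.1298608  -0.17767227  0.00336387]
5394 [[0.4824 0.1908 0.0601]
 [0.499  0.2045 0.0667]
 [0.5198 0.2168 0.0692]]
```

View pics/w3.png

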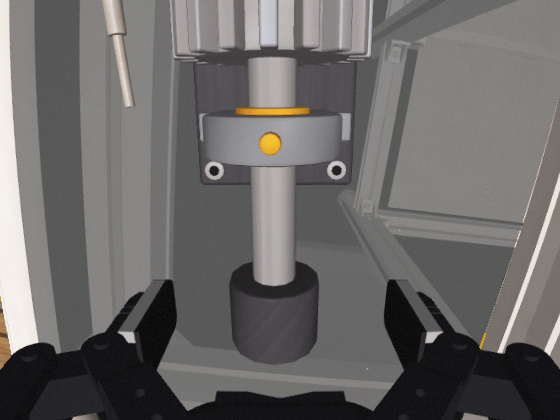

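send_rows --steps '[[0.6, [0, -0.001, 0], 0], [0.3, [0, -0.001, 0], 0], [0, [0, -0.001, 0], 0], [0, [0, -0.001, 0], 0], [0, [0, -0.001, 0], 0], [0, [0, -0.001, 0], 0], [0, [0, -0.001, 0], 0], [0, [0, -0.001, 0], 0]]' --force 40

```text
t: 4.45
ee_pos: [0.496, 0.2067, 0.0317]
tcp_rot: [-3.129, -0.179, 0.003]
wrist_force: [-2.2, 4.3, 4.1]
finger_gap: 0.0331
```

```bash
python3 - <<'E'
from h import *
s=snapshot("wrist");cv2.imwrite("pics/w4.png",s["color"])
o=observe();print(o["ee_pos"],o["wrist_force"],o["tcp_rot"],o["finger_gap"])
E
```

```text
[0.49604738 0.20673668 0.03174175] [-1.63860448  4.26654523  3.73376186] [-3.12868298e+00 -1.78703679e-01  2.63036210e-03] 0.0329180767713969
```

View pics/w4.png

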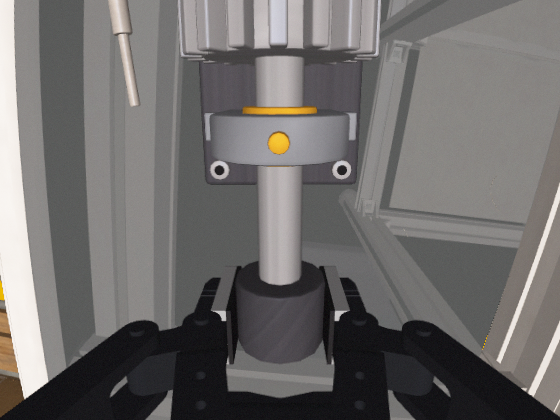

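Gripped on the hub (centre of the jaws at px 280, gap 33 mm). Pushing in.

send_rows --steps '[[0, [0.003, 0, 0], 0], [0, [0.006, 0, 0], 0], [0, [0.009, 0, 0], 0], [0, [0.012, 0, 0], 0], [0, [0.014, 0, 0], 0], [0, [0.016, 0, 0], 0], [0, [0.018, 0, 0], 0], [0, [0.02, 0, 0], 0], [0, [0.02, 0, 0], 0]]'

```text
t: 5.4
ee_pos: [0.5131, 0.2087, 0.0317]
tcp_rot: [-3.13, -0.18, 0.01]
wrist_force: [-12.7, 2.0, 12.9]
finger_gap: 0.0327
```

```bash
python3 - <<'E'
from h import *
s=snapshot("wrist");cv2.imwrite("pics/w5.png",s["color"])
o=observe();print(o["ee_pos"],o["wrist_force"],o["tcp_rot"],o["finger_gap"])
E
```

```text
[0.51309983 0.20869149 0.03166866] [-11.95962216   1.58555694  12.50530998] [-3.13017133 -0.17995548  0.01018983] 0.033084994565356095
```

View pics/w5.png

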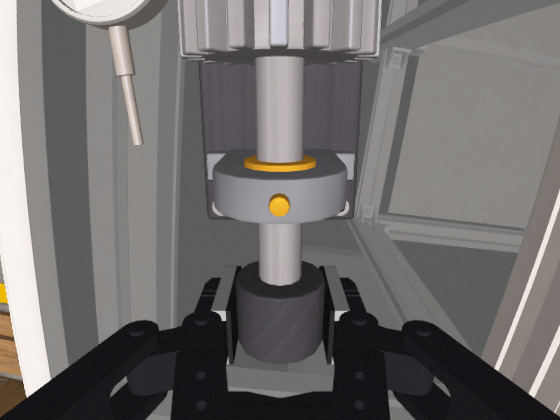

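send_rows --steps '[[0, [0.004, 0, 0], 0], [0, [0.006, 0, 0], 0], [0, [0.006, 0, 0], 0], [0, [0.006, 0, 0], 0]]'

```text
t: 5.85
ee_pos: [0.513, 0.2086, 0.0316]
tcp_rot: [-3.133, -0.182, 0.026]
wrist_force: [-21.4, 0.7, 22.4]
finger_gap: 0.0331
```

```bash
python3 - <<'E'
from h import *
s=snapshot("side");cv2.imwrite("pics/s6.png",cv2.resize(s["color"][250:340,210:340],None,fx=5,fy=5))
o=observe();print(o["ee_pos"],o["wrist_force"],o["tcp_rot"],o["finger_gap"])
E
```

```text
[0.51298756 0.20862035 0.03157738] [-21.61480041   1.08936245  22.87909012] [-3.13329955 -0.182459    0.02571751] 0.03282559155484496
```

View pics/s6.png

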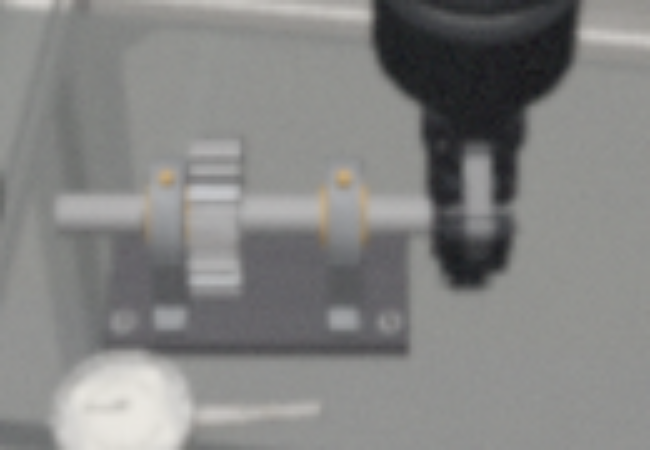

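send_rows --steps '[[0, [-0.004, 0, 0], 0], [0, [-0.008, 0, 0], 0], [0, [-0.012, 0, 0], 0], [0, [-0.016, 0, 0], 0], [0, [-0.02, 0, 0], 0], [0, [-0.024, 0, 0], 0], [0, [-0.028, 0, 0], 0], [0, [-0.031, 0, 0], 0], [0, [-0.034, 0, 0], 0], [0, [-0.036, 0, 0], 0], [0, [-0.038, 0, 0], 0], [0, [-0.04, 0, 0], 0], [0, [-0.04, 0, 0], 0]]'

```text
t: 7.2
ee_pos: [0.477, 0.2045, 0.032]
tcp_rot: [-3.131, -0.18, 0.017]
wrist_force: [14.3, 6.2, -19.4]
finger_gap: 0.0326
```

```bash
python3 - <<'E'
from h import *
s=snapshot("side");cv2.imwrite("pics/s7.png",cv2.resize(s["color"][250:340,210:340],None,fx=5,fy=5))
o=observe();print(o["ee_pos"],o["wrist_force"],o["tcp_rot"],o["finger_gap"])
E
```

```text
[0.47700748 0.20448162 0.03201173] [ 15.15892291   5.15435793 -18.01082657] [-3.13124198 -0.18045968  0.01685606] 0.03272688880856274
```

View pics/s7.png

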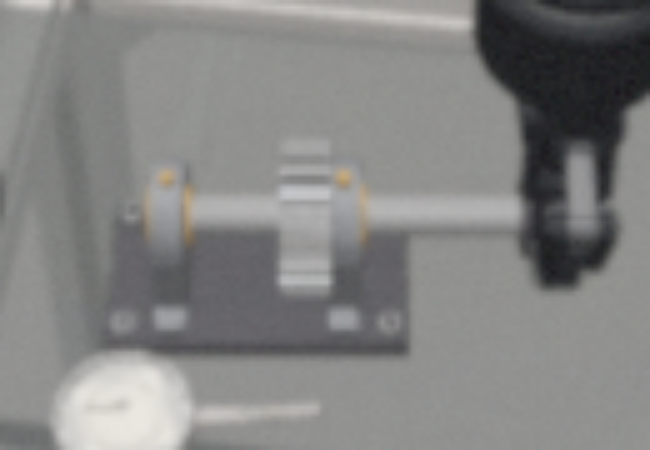

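send_rows --steps '[[0, [-0.004, 0, 0], 0], [0, [-0.006, 0, 0], 0], [0, [-0.006, 0, 0], 0], [0, [-0.006, 0, 0], 0]]'

```text
t: 7.65
ee_pos: [0.4771, 0.2045, 0.0321]
tcp_rot: [-3.128, -0.177, 0.003]
wrist_force: [21.0, 5.9, -23.3]
finger_gap: 0.0325
```

Firm stop. Release with a slight outward bias, in place.

send_rows --steps '[[0, [-0.002, 0, 0], 0], [0, [-0.001, 0, 0], 0], [0.3, [-0.001, 0, 0], 0], [0.6, [-0.001, 0, 0], 0], [1, [-0.001, 0, 0], 0], [1, [-0.001, 0, 0], 0], [1, [-0.001, 0, 0], 0], [1, [-0.001, 0, 0], 0], [1, [-0.001, 0, 0], 0]]'

```text
t: 8.55
ee_pos: [0.476, 0.2043, 0.0321]
tcp_rot: [-3.128, -0.177, 0.003]
wrist_force: [-0.3, 0.4, -0.5]
finger_gap: 0.0858
```

```bash
python3 - <<'E'
from h import *
s=snapshot("wrist");cv2.imwrite("pics/w8.png",s["color"])
o=observe();print(o["ee_pos"],o["wrist_force"],o["tcp_rot"],o["finger_gap"])
E
```

```text
[0.47603628 0.20435007 0.03207112] [ 0.15929446  0.58399086 -0.79346405] [-3.12830605e+00 -1.77396642e-01  2.74076300e-03] 0.08533805219136434
```

View pics/w8.png

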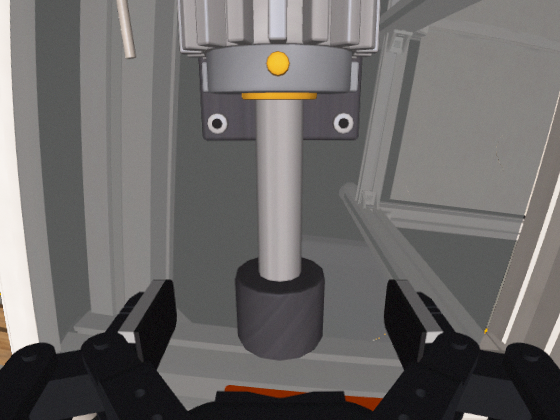

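Released, hub clear of both pads (hub px 237–323, pads at 175 and 385). Retreat upward.

send_rows --steps '[[1, [0, 0, -0.015], 0], [1, [0, 0, -0.04], 0], [1, [0, 0, -0.08], 0], [1, [0, 0, -0.12], 0], [1, [0, 0, -0.16], 0], [1, [0, 0, -0.2], 0], [1, [0, 0, -0.2], 0], [1, [0, 0, -0.2], 0], [1, [0, 0, -0.2], 0]]'

```text
t: 9.5
ee_pos: [0.4759, 0.2022, 0.231]
tcp_rot: [-3.129, -0.177, 0.005]
wrist_force: [-1.1, 0.1, 0.7]
finger_gap: 0.0856
```

```bash
python3 - <<'E'
from h import *
s=snapshot("side");a=s["color"];cv2.imwrite("pics/s9.png",np.vstack([cv2.resize(a[255:330,210:340],(520,300)),cv2.resize(a[125:200,230:360],(520,300))]))
s=snapshot("wrist")
vv,uu=np.mgrid[0:420,0:560];uv=np.c_[uu.ravel(),vv.ravel()]
p,z=depthpts(s,uv);p=p[(z>0)&(p[:,1]>.15)&(p[:,1]<.26)&(p[:,0]>.44)&(p[:,0]<.7)]
h=p[(p[:,0]<.52)&(p[:,2]>.062)&(p[:,2]<.08)];print("hub",len(h),np.percentile(h,[1,50,99],0).round(4))
o=observe();print(o["t"],o["ee_pos"],o["wrist_force"],o["joint_velocities"].round(3))
E
```

```text
hub 955 [[0.4633 0.1894 0.0622]
 [0.4778 0.203  0.0669]
 [0.4914 0.2163 0.0695]]
9.6 [0.47584655 0.20228519 0.23073556] [ 0.6632647 -0.6999336  0.2016187] [-0.002  0.002 -0.001 -0.007  0.     0.002 -0.001]
```

View pics/s9.png

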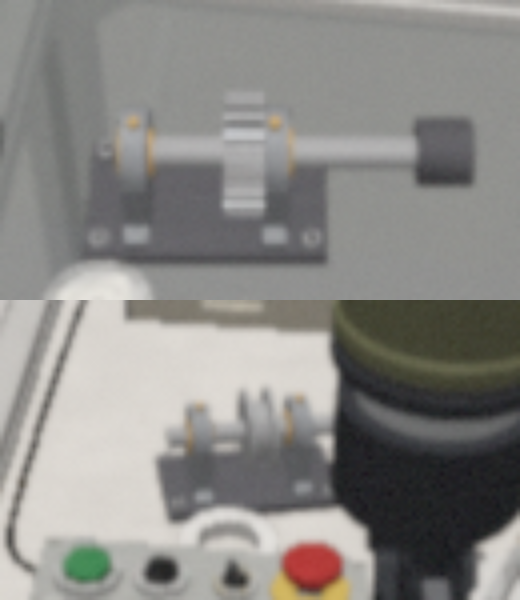

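The gear is against the hub-side bearing, the hub sits at x ≈ 0.477 (fully out), the pulley stand is undisturbed and the arm is clear and still.

```bash
python3 -c "
from plant import *
print(job_done())"
```

```text
the job is handed in; nothing more can be done
None
```

The gear shaft's end float is checked: I pushed it fully in, pulled it fully out and released it, leaving it fully out. The job was handed in after 9.6 s of the 29 s allowed.

- **Grip:** I held the hub from above at 40 N.
- **Push in:** The shaft slid about 17 mm and stopped. Commanding about 6 mm more gave no movement, only about 21 N along the shaft. The side view showed the gear against the far bearing.
- **Pull out:** It moved 36.2 mm, against the stated 36 mm, and stopped. Commanding more again gave no movement at about 21 N along the shaft. The gear was against the hub-side bearing.
- **Release:** I opened the jaws and lifted the gripper to about 0.23 m. Depth readings put the hub centre at x ≈ 0.477, y ≈ 0.203, where it was when the shaft reached the stop. The arm was still and the wrist force was within about 1 N.
- **Pulley shaft:** I never touched it, and its pulley looked in the same place in the last side view. The arm hid its hub in that view.

One thing went wrong. The first descent ended about 10 mm off to one side because the arm was still moving when that call began. I corrected it before closing the jaws, and the wrist force showed no contact.

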